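# Eject the cartridge and stop it on the ramp

## Task

The analyser has finished, and its cartridge is to be kept for a second reading instead of going into the discard tray. Set one fingertip in the ramp as a stop, press the eject key beside the ramp with the other fingertip, and trap the cartridge on the ramp when the spring throws it out, before any of it gets past the ramp's open end. Touch only, do not pick anything up; leave the bottle, jar and tube rack alone, and finish while a fingertip is still holding the cartridge at rest on the ramp.

Things in the scene. Friction and masses are not known exactly. Their poses are not given: they have to be found in the camera images.
- analyser: White benchtop analyser, fixed. Origin on the bench below the middle of the bay's mouth; own x points back into it, y to the eject key's side, z up. Ramp in front at |y| < 30 mm; shoulder with the key 72 mm high at x -97..2, y 30..92 mm. Behind the mouth: bay with clear cover (113 mm high at the mouth, 138 mm at x 62), side housing 126 mm high (y 30..92), rear housing 160 mm high at x 62..150 mm.
- ramp: Slippery steel ramp, fixed. Origin on its surface, middle of the bay's mouth, 92 mm above the bench. Own x runs up into the bay, -x down the slope (22 degrees) to the open end at x = -110 mm; y is level, across the ramp towards the key; z is square to the surface. Channel 45 mm wide between two rails 7 mm thick, 10 mm high. A freed cartridge is off its end in 0.2 s.
- eject_key_top (a point): Middle of the top of the grey eject key (26 mm along the ramp, 24 mm across), on the shoulder, 58 mm sideways of the ramp's middle line, at x -54, y 58 mm of analyser. Up, its top is 81 mm above the bench; fully down 74 mm, which is 4 mm above the ramp's surface on the middle line straight across from it: a second fingertip level with the first there bars the channel.
- eject_key (a joint): Travel of the eject key, m: 0 up, 0.007 fully down. It goes straight down against a return spring (1.2 N at first, 4 N fully down) and springs back when let go. At about 4.5 mm its catch frees the cartridge, which a spring plunger throws out of the bay at once.
- cartridge: White plastic test cartridge, 60 mm long, 42 mm wide, 14 mm high, about 80 g, two side notches near its tail. Origin in the middle of its underside; own x along its length towards the tail, z out of its top. At first it lies in the bay under the clear cover, flat on the slope, origin at x = 34 mm of ramp (front edge 4 mm inside the mouth), held by the key's catch.
- discard_tray: Grey open tray, 105 x 100 mm, 35 mm high, fixed on the bench under the ramp's open end; origin in the middle of its underside.
- dropper_bottle: Bystander: white dropper bottle with a long nozzle, 42 mm diameter, 118 mm high, standing on the bench; origin in the middle of its base.
- reagent_jar: Bystander: brown glass jar with white cap, 48 mm diameter, 65 mm high, standing on the bench; origin in the middle of its base.
- tube_rack: Bystander: grey block 44 x 110 x 35 mm with four blue-capped tubes, 90 mm high in all, standing on the bench; origin in the middle of its base.

How it is judged:
On the way, in this order (a step that is already met when the one before it is completed fails the run):
1. the eject key is pressed down (value of joint eject_key above 0.003 m).
2. the cartridge has popped out and is stopped by a finger on the ramp (x of cartridge in the frame of ramp below 0.02 m and linear speed of cartridge below 0.02 m/s and contact force between the fingers and cartridge above 0.03 N), for 0.3 s.
At the end, for the whole second after the job is handed in: The cartridge lies flat on the ramp (underside within 4 mm of the surface, tilt to it under 0.12 rad), its front edge at least 10 mm out of the bay's mouth and not past the ramp's open end, at rest (under 20 mm/s) and touched by a finger (more than 0.03 N) (all of step 2 and x of cartridge in the frame of ramp above -0.08 m and z of cartridge in the frame of ramp between -0.004 and 0.004 m and angle between the z axis of cartridge and the z axis of ramp, either way round below 0.12 rad); the arm keeps its last pose, push and grip.
It fails at once if the cartridge runs past the open end of the ramp (x of cartridge in the frame of ramp below -0.08 m).
It fails at once if the cartridge is lifted off the ramp (z of cartridge in the frame of ramp above 0.012 m).
It fails at once if the bottle, jar or tube rack is moved (distance of any of dropper_bottle, reagent_jar, tube_rack from where it was at the start of the episode above 0.015 m).
It also fails if it takes over 29 s, if anything falls off the work surface, if the arm or the gripper's body presses on something with over 40 N, if the wrist force passes 120 N, or if a joint passes its speed limit or range.

## Robot

A 6-joint arm with a two-finger parallel gripper is mounted at the origin on the work surface. World frame = base frame: x ahead of the robot, y to its left, z up, the work surface at z = 0. Lengths are in m, angles in rad, forces in N, time in s.
With the tool pointing down it reaches from about 0.275 to 0.825 m from the base axis. Payload 4.9 kg.
Tool frame: the origin (TCP) lies midway between the tips of the shut fingers; the grasp point (between the pads) lies 19 mm behind it (grip_point_offset is the distance from the TCP to the grasp point, in m); z points along the fingers, y is the line along which they close (so a half turn about z gives the same grasp; the last joint's range is limited). The gripper opens to 85 mm and grips with 20 to 120 N. Pads are 22 mm wide; open, the fingers measure 114 mm over their backs; the gripper's body (76 mm by 85 mm) begins 54 mm behind the grasp point. The pads swing forward as they close: fully open they stand 13 mm farther back than shut.
Start: joints at [1.172, 0.326, -0.193, 1.052, 0, 1.437], TCP at [0.144, 0.531, 0.231] pointing down, gripper open.
Joint ranges: [-2.65, 2.65], [-0.97, 1.79], [-1.3, 1.35], [-1.93, 2.1], [-1.47, 1.37], [-3.14, 3.14]. Speed limits (rad/s): [2.57, 2.57, 3.14, 3.14, 3.14, 3.14].

## Interface

Orientations are given as a rotation vector (axis times angle).
In Python, from cell import * gives the robot as it stands. Calls block until the motion is done:
- movep(position, orientation): joint-space move of the TCP to a pose.
- move_l(position, velocity=0.15, rot=None, until_force=None): straight line of the TCP; rot=None keeps the orientation; velocity is the mean speed in m/s. With until_force (N) it stops when the force on the tool has changed by that much, and returns True; else False.
- set_joints(angles): joint-space move.
- let_go() and grab(newtons=None): open the fingers fully, or close them until they stop; newtons is the grip in N (None keeps the last).
- sleep(seconds).
- ik(position, orientation): joint angles nearest the present ones, or None.
- get_state(): the state.
- grab_frame(name): name is "side" or "top" or "wrist"; returns a dict with "img" (420x560x3 uint8, red, green, blue), "fx", "fy", "cx", "cy" (pixels), "k1" (the pictures are not rectified: a ray, as slopes to the right and down, at radius r is drawn at 1 + k1 r^2 times it, then the intrinsics apply), "cam_to_world" (4x4, takes a point from camera to world coordinates); the wrist camera has in their place "T_tool_cam" (4x4, takes a point from camera to tool coordinates, whose origin is the TCP and whose axes are the flange's). Camera axes: x right, y down, z forward; pixel columns grow to the right and rows downward; lengths in m; the calibration is good to about 2 mm. A picture is of the moment at which its call begins: read the wrist's pose just before it. There is no depth.
A pose or a line that the arm cannot do raises MotionError and nothing moves.
- sign_off(): hands the job in; it is judged then, once.
Trained networks look in the newest picture that a camera, given by its name, has taken for a name from the list of things; names that differ only in an ending like _2 or _b are one class to them, and where a whole thing is asked for, a point or a joint stands for the part that bears it (a point fixed in the world has none). Each returns a list of dicts, best first, with "score" (0 to 1); they miss things now and then, are a little off and sometimes report something else, mostly with a low value. They report only what shows in the picture. A call takes as long as a camera call.
- spot_in(camera, name): "centre" ([column, row] in pixels, amid what is visible of it).
- silhouettes(camera, name): "mask" (420x560 bool, what is visible of it) and "centre" ([column, row] in pixels, amid what is visible of it).
- tip_of(camera, name): "centre" ([column, row] in pixels: a listed point, or the origin of a listed thing).
The state is a dict: "clock": time; "q": joint angles; "joint_velocities": joint speeds; "tau": joint torques, N m; "position": TCP position; "eef_rot": TCP orientation; "contact_force": force on the tool from outside, world axes, zero at the start; "wrist_torque": the same for the moment, N m; "finger_gap": opening from 0.0 (shut) to 1.0 (fully open); "grasp_force": force on a finger pad.
Only numpy, scipy, OpenCV 4.12 (cv2) and the standard library are available. Lean on these libraries where they do the work, as an engineer would, in place of code of your own. Each camera call takes 0.05 s, during which the arm holds its last target. There are 200 camera calls.

## Working session

There is one attempt and no reset: what is moved stays moved. The work goes in short steps, each a Python script; the robot and the scene stay as the last script left them, time stands still between calls to the robot, and variables do not carry over. Pictures are saved under pics/ and viewed, at most 10 in all, crops included, and the job is handed in when it is done.

```bash
mkdir -p pics; ls; python3 - <<'E'
from cell import *
import cv2,numpy as np
fs={}
for n in ["side","top","wrist"]:
    f=grab_frame(n); cv2.imwrite(f"pics/{n}0.png",f["img"][:,:,::-1])
    print(n,{k:(np.round(v,4).tolist() if k!="img" else 0) for k,v in f.items()})
    for t in ["analyser","ramp","eject_key_top","cartridge","discard_tray","dropper_bottle","reagent_jar","tube_rack"]:
        try: print(t,[(np.round(d["centre"],1).tolist(),round(d["score"],2)) for d in tip_of(n,t)[:2]])
        except Exception as e: print(t,e)
a=cv2.imread("pics/side0.png");b=cv2.imread("pics/top0.png")
print(get_state())
E
```

```text
pics
side {'img': 0, 'fx': 380.5764, 'fy': 380.5764, 'cx': 276.6943, 'cy': 207.1249, 'k1': -0.0794, 'cam_to_world': [[0.8409, -0.3769, 0.3884, 0.2792], [-0.5408, -0.5561, 0.6311, -0.4543], [-0.0218, -0.7407, -0.6714, 0.5159], [0.0, 0.0, 0.0, 1.0]]}
analyser [([292.0, 224.0], 0.8)]
ramp [([292.9, 186.6], 0.56)]
eject_key_top [([265.2, 215.5], 0.57)]
cartridge [([289.5, 170.1], 0.51), ([264.9, 214.2], 0.32)]
discard_tray [([306.1, 291.2], 0.97)]
dropper_bottle [([220.1, 276.1], 0.94)]
reagent_jar [([337.9, 222.2], 0.97)]
tube_rack [([330.9, 352.1], 0.76), ([290.8, 222.7], 0.62)]
top {'img': 0, 'fx': 541.1433, 'fy': 541.1433, 'cx': 286.4655, 'cy': 213.6916, 'k1': -0.0525, 'cam_to_world': [[-0.0279, -0.9904, 0.1357, 0.427], [-0.9996, 0.0273, -0.0065, -0.02], [0.0027, -0.1358, -0.9907, 0.9766], [0.0, 0.0, 0.0, 1.0]]}
analyser [([283.3, 203.1], 0.95)]
ramp [([283.5, 200.4], 0.85)]
eject_key_top [([305.0, 240.5], 0.75), ([281.2, 198.5], 0.66)]
cartridge [([303.0, 238.4], 0.55)]
discard_tray [([361.9, 237.9], 0.91)]
dropper_bottle [([313.4, 300.5], 0.59)]
reagent_jar [([309.1, 160.6], 0.91)]
[... 394 characters left out ...]
 1.35, 'q': array([ 1.17178933e+00,  3.26204151e-01, -1.92597229e-01,  1.05198239e+00,
       -4.96466804e-06,  1.43665606e+00]), 'joint_velocities': array([ 2.50514748e-04, -1.60280739e-04, -3.16953032e-05, -2.14604482e-04,
        1.36668126e-04, -8.26439250e-04]), 'tau': array([ 6.96848074e-04, -4.43330634e+01,  2.62754667e+01,  1.07033084e-03,
       -4.91064588e-05,  2.54130562e-06]), 'position': array([0.14394797, 0.53085477, 0.23127963]), 'eef_rot': array([4.14835523e-01, 3.11407531e+00, 1.69677004e-05]), 'contact_force': array([-0.35896262, -0.5559112 , -0.77217717]), 'wrist_torque': array([ 0.01117807, -0.04611897,  0.00244761]), 'grasp_force': 0.0, 'finger_gap': 0.9980903175627699}
```

View pics/side0.png

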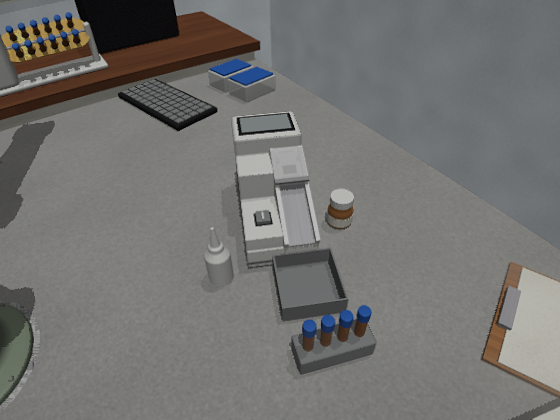

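View pics/top0.png

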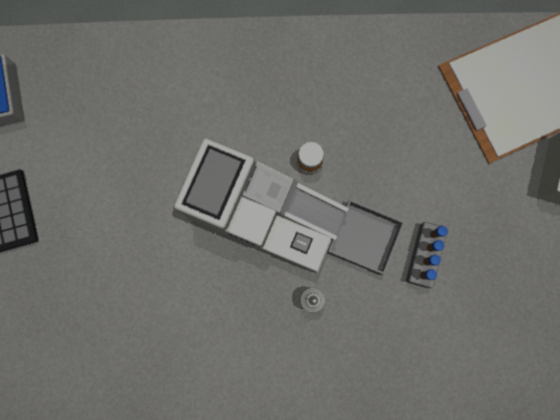

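The side picture shows the analyser with its rear at (265,130), the key at (264,216), the ramp's open end near (303,243), the tray at (310,283), the bottle at (219,265) and the jar at (340,208). The top picture shows the key at (302,242), the ramp at (316,210), the bottle at (313,300) and the jar at (311,157). Next I need enlarged crops to pick corners.

View pics/topcrop.png

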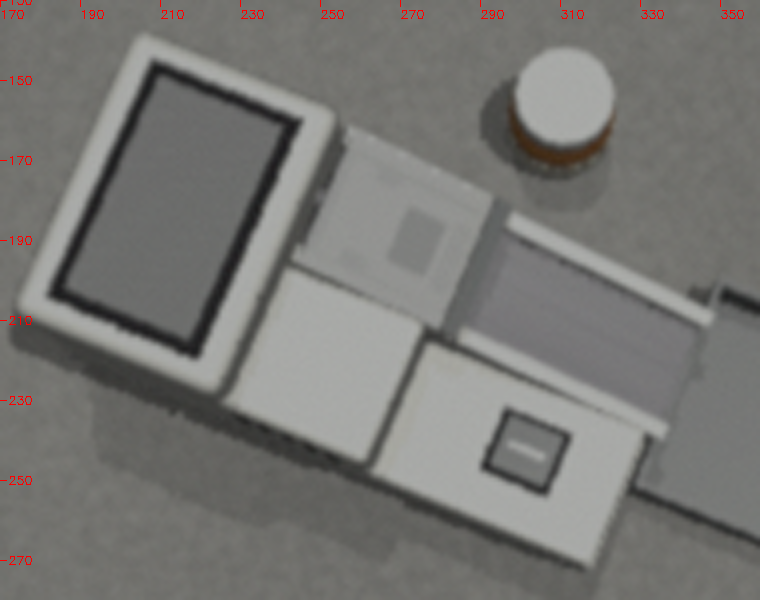

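View pics/sidecrop.png

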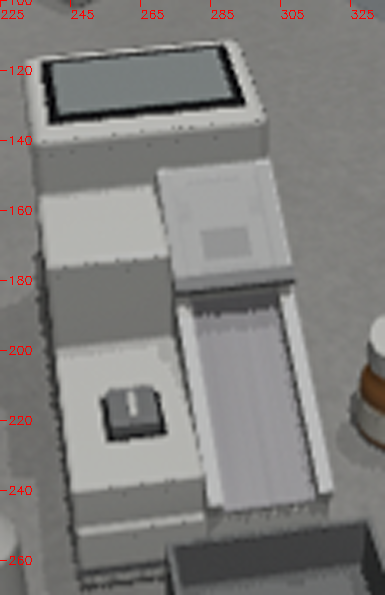

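The crops show, in full-picture pixels: the shoulder's front outer corner at top (318,272), side (247,241); the key's centre at top (301.5,243), side (262,214); the housing's front corners at top (262.5,246) and (277,211). I fit the pose to these.

```bash
cat > h.py <<'E'
from cell import *
import numpy as np
from scipy.optimize import least_squares
from scipy.spatial.transform import Rotation as R
def proj(f,P):
    T=np.linalg.inv(f["cam_to_world"]); p=P@T[:3,:3].T+T[:3,3]; u=p[:,:2]/p[:,2:]
    u=u*(1+f["k1"]*(u**2).sum(1,keepdims=True)); return u*[f["fx"],f["fy"]]+[f["cx"],f["cy"]]
t=np.radians(22); 
def rmp(s,y,n): return [s*np.cos(t)-n*np.sin(t), y, .092+s*np.sin(t)+n*np.cos(t)]
E
python3 - <<'E'
from h import *
S=dict(so=[-.097,.092,.072],si=[-.097,.030,.072],key=[-.054,.058,.081],ho=[.002,.092,.126],hi=[.002,.03,.126],cov=[0,-.03,.113],
 rfo=rmp(-.11,-.0295,.01),rno=rmp(-.11,.0225,.01))
top=dict(so=(592,569),si=(648,437),key=(526,452),ho=(370,463),hi=(428,325),cov=(500,200),rfo=(714,310),rno=(668,425))
side=dict(so=(78,493),si=(205,474),key=(131,400),ho=(50,268),hi=(170,254),cov=(292,268))
F={n:grab_frame(n) for n in("top","side")}
A=[]
for n,d,s,o in(("top",top,4,(170,130)),("side",side,3.5,(225,100))):
    A.append((n,list(d),F[n],np.array([S[k] for k in d]),(np.array(list(d.values()))+.5)/s-.5+o))
def res(p,sel=(0,1)):
    M=R.from_euler("z",p[3]).as_matrix()
    return np.concatenate([(proj(f,L@M.T+p[:3])-uv).ravel() for i,(n,k,f,L,uv) in enumerate(A) if i in sel])
for sel in[(0,1),(0,),(1,)]:
    r=least_squares(res,[.55,0,0,1.2],args=(sel,),loss="soft_l1");print(sel,r.x.round(4))
    if sel==(0,1):
        v=res(r.x).reshape(-1,2).round(1); print(list(zip(A[0][1]+A[1][1],v.tolist()))); p=r.x
np.save("pose.npy",p)
M=R.from_euler("z",p[3]).as_matrix()
print("key",M@S["key"]+p[:3],"clock",get_state()["clock"])
# tool square to ramp: z=-n, y=+-analyser y
from itertools import product
for tilt,sg in product((22,15,8,0),(1,-1)):
    a=np.radians(tilt); z=M@[np.sin(a),0,-np.cos(a)]; y=sg*M[:,1]; x=np.cross(y,z)
    rv=R.from_matrix(np.c_[x,y,z]).as_rotvec()
    print(tilt,sg,ik(M@[-.04,.037,.09]+p[:3],rv))
E
```

```text
(0, 1) [ 5.7570e-01 -2.4300e-02 -6.0000e-04  1.1462e+00]
[('so', [-0.2, -0.1]), ('si', [-0.2, -1.3]), ('key', [0.5, 0.0]), ('ho', [-0.8, 1.0]), ('hi', [0.0, -0.4]), ('cov', [-2.4, -1.2]), ('rfo', [0.5, 1.2]), ('rno', [0.6, 0.3]), ('so', [-1.9, -0.0]), ('si', [0.3, 0.7]), ('key', [0.7, 1.6]), ('ho', [-1.3, -0.2]), ('hi', [0.7, -0.1]), ('cov', [0.4, -1.0])]
(0,) [ 0.577  -0.0254 -0.0128  1.14  ]
(1,) [ 0.581  -0.0156 -0.0092  1.1479]
key [ 0.5006422  -0.04957834  0.0803636 ] clock 1.45
22 1 [-0.44928461  0.41886805 -0.53201743  0.62988958  0.38384918 -1.59743695]
22 -1 [-0.44928461  0.41886805 -0.53201743  0.62988958  0.38384918  1.54415571]
15 1 [-0.37878843  0.40645131 -0.51298101  0.63909828  0.26151848 -1.52338864]
15 -1 [-0.37878843  0.40645131 -0.51298101  0.63909828  0.26151848  1.61820402]
8 1 [-0.30717165  0.40811208 -0.48561178  0.66061075  0.13865881 -1.4522418 ]
8 -1 [-0.30717165  0.40811208 -0.48561178  0.66061075  0.13865881  1.68935085]
0 1 [-0.22628944  0.4266123  -0.44486141  0.69932262  0.         -1.37250273]
0 -1 [-0.22628944  0.4266123  -0.44486141  0.69932262  0.          1.76908992]
```

```bash
cat >> h.py <<'E'
p=np.load("pose.npy"); M=R.from_euler("z",p[3]).as_matrix()
def rv(tilt=22,roll=0):
    a=np.radians(tilt); z=M@[np.sin(a),0,-np.cos(a)]; y=-M[:,1]; x=np.cross(y,z)
    return (R.from_matrix(np.c_[x,y,z])*R.from_euler("x",roll,degrees=True)).as_rotvec()
def an(x,y,z): return M@[x,y,z]+p[:3]
E
python3 - <<'E'
from h import *
import cv2,pickle
out=[]
for i,(x,y,z) in enumerate([(-.085,.037,.20),(-.06,.01,.19)]):
    movep(an(x,y,z),rv()) 
    sleep(.1); s=get_state(); f=grab_frame("wrist"); cv2.imwrite(f"pics/w{i}.png",f["img"][:,:,::-1])
    T=np.eye(4);T[:3,:3]=R.from_rotvec(s["eef_rot"]).as_matrix();T[:3,3]=s["position"];f["cam_to_world"]=T@f["T_tool_cam"];out.append(f)
    for n in["eject_key_top","ramp","cartridge"]:print(n,[(np.round(d["centre"],1),round(d["score"],2)) for d in tip_of("wrist",n)[:2]])
    L=np.array([[-.054,.058,.081],[0,0,.092],rmp(.034,0,0),[-.097,.092,.072],[-.097,.03,.072],[.002,.092,.126],[.002,.03,.126],rmp(-.11,.0225,.01),rmp(-.11,-.0225,.01)])
    print(proj(f,L@M.T+p[:3]).round(1).tolist(),s["clock"],s["contact_force"])
pickle.dump(out,open("w.pkl","wb"))
cv2.imwrite("pics/w.png",cv2.resize(cv2.imread("pics/w0.png"),(800,600),interpolation=cv2.INTER_CUBIC))
E
```

```text
eject_key_top [(array([257.1, 214.8]), 0.92), (array([316.2, 313.8]), 0.61)]
ramp [(array([323.6, 153.3]), 0.76)]
cartridge []
[[255.4, 216.8], [324.9, 151.3], [326.5, 109.0], [216.8, 266.6], [288.1, 266.9], [205.1, 137.0], [290.0, 137.0], [296.0, 275.2], [345.7, 275.2]] 4.1 [-0.09798896  0.35924792 -0.15122597]
eject_key_top [(array([222.1, 246.9]), 0.66)]
ramp [(array([293.1, 180.1]), 0.94)]
cartridge [(array([291.1, 190.7]), 0.52)]
[[221.7, 246.0], [293.4, 178.0], [294.0, 134.4], [182.8, 296.7], [256.6, 297.4], [163.0, 167.3], [251.9, 167.0], [266.1, 304.8], [317.9, 304.8]] 4.675 [-0.49531029  0.53181917  0.19353736]
```

View pics/w.png

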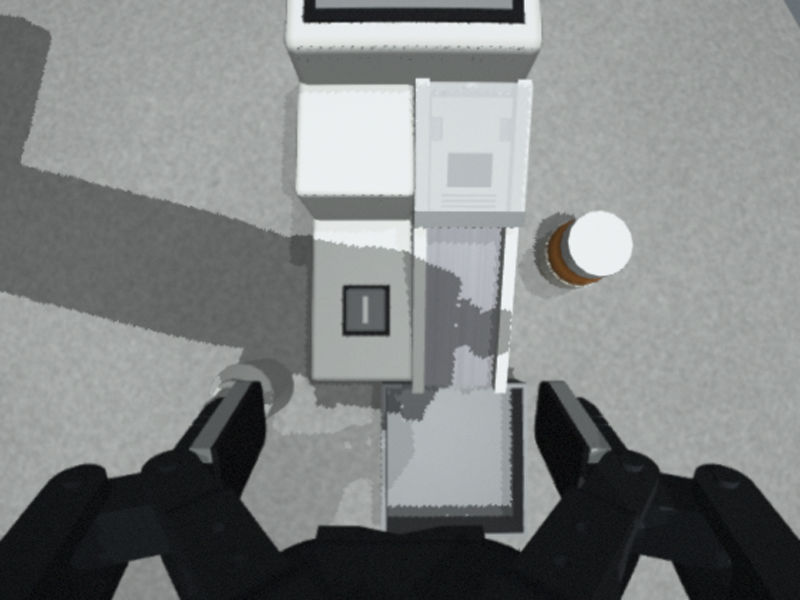

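View pics/w1.png

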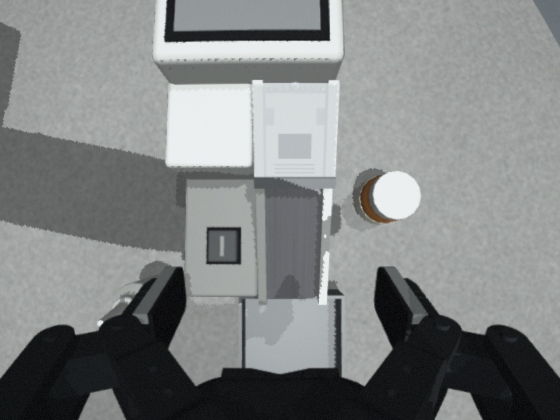

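Both wrist pictures put the key and rail within about 1 mm of the fitted prediction (key at (256,218) in w0, (224,246) in w1). The plan is to descend open, then close until the ramp finger meets the key-side rail from inside, which leaves the other tip over the key.

```bash
python3 - <<'E'
from h import *
import cv2
o=rv()
def rep(m):
    s=get_state(); l=M.T@(s["position"]-p[:3]); print(m,round(s["clock"],2),(l*1e3).round(1),"gap",round(s["finger_gap"]*85,1),"F",(M.T@s["contact_force"]).round(1),"g",round(s["grasp_force"],1))
rep("at")
movep(an(-.050,.037,.125),o); rep("hover")
print(move_l(an(-.0368,.037,.0841),velocity=.06,until_force=8)); rep("down")
grab(20); rep("shut")
f=grab_frame("wrist"); g=grab_frame("side")
cv2.imwrite("pics/c.png",np.hstack([cv2.resize(f["img"][60:360,80:480],(400,300)),cv2.resize(g["img"][120:270,200:370],(400,353))[:300]])[:,:,::-1])
E
```

```text
at 4.88 [-60.4  10.3 190.2] gap 85.0 F [-0.5 -0.3 -0.2] g 0.0
hover 5.26 [-50.   37.6 125.1] gap 84.9 F [-0.3 -0.9  0.3] g 0.0
False
down 6.12 [-36.8  36.8  84.2] gap 85.4 F [-0.1  0.3 -0.7] g 0.0
shut 6.98 [-37.6  31.   87.3] gap -0.0 F [-5.6 -4.7 13.7] g 7.8
```

View pics/c.png

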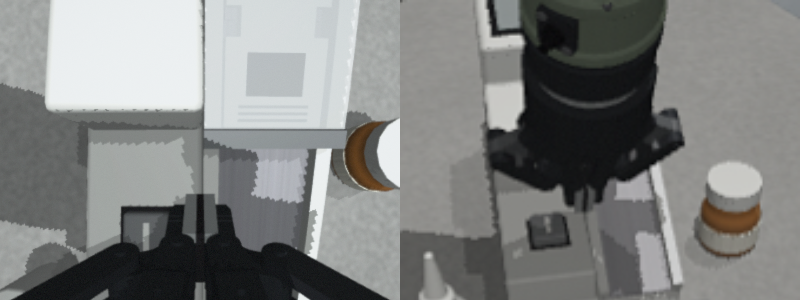

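The fingers shut completely: the arm gave about 6 mm sideways and the finger slipped over the rail. So the rail can't set a partial opening. Instead I'll keep the gripper fully open (85 mm inside) and yaw it 35° with a roll of about 9°. One fingertip then stands in the lower channel while the inner edge of the other is over the key. First I lift, open, and check the geometry and the bottle clearance.

```bash
cat >> h.py <<'E'
def pose(corner,th=35,ph=9.3):
    th,ph=np.radians([th,ph]); v=np.array([np.sin(th)*np.cos(ph),np.cos(th)*np.cos(ph),np.sin(ph)]); e=np.array([np.cos(th),-np.sin(th),0])
    z=np.cross(e,-v); tcp=np.array(corner)-.011*e-.0425*v+.013*z
    return an(*tcp),R.from_matrix(M@np.c_[e,-v,z]).as_rotvec()
def rep(m):
    s=get_state(); l=M.T@(s["position"]-p[:3]); print(m,round(s["clock"],2),(l*1e3).round(1),"gap",round(s["finger_gap"]*85,1),"F",(M.T@s["contact_force"]).round(1),"g",round(s["grasp_force"],1))
E
python3 - <<'E'
from h import *
import cv2
def ray(f,uv):
    q=(np.array(uv)-[f["cx"],f["cy"]])/[f["fx"],f["fy"]]; u=q.copy()
    for _ in range(9): u=q/(1+f["k1"]*(u@u))
    T=f["cam_to_world"]; return T[:3,3],T[:3,:3]@np.r_[u,1]
c,d=ray(grab_frame("side"),[220.1,276.1]); b=c-d*c[2]/d[2]; print("bottle in analyser mm",(M.T@(b-p[:3])*1e3).round(0))
move_l(an(-.045,.035,.125),velocity=.15); let_go(); rep("open")
C=[-.040,.0605,.115]
P,o=pose(C); print(ik(P,o)); movep(P,o); rep("hover")
P,o=pose([-.040,.0605,.086]); print(move_l(P,velocity=.08,until_force=8)); rep("near")
f=grab_frame("wrist"); g=grab_frame("side")
cv2.imwrite("pics/d.png",np.hstack([cv2.resize(f["img"],(400,300)),cv2.resize(g["img"][150:270,210:370],(400,300))])[:,:,::-1])
E
```

```text
bottle in analyser mm [-105.  141.    1.]
open 8.34 [-45.  35. 125.] gap 84.9 F [ 1.3 -0.3  0.4] g 0.0
[-0.34844679  0.48887272 -0.33659777  0.87126414  0.10267295  2.25131836]
hover 9.07 [-71.7  34.3  95.2] gap 85.2 F [-0.5 -0.8  0.5] g 0.0
False
near 9.58 [-72.   34.5  66.1] gap 85.0 F [ 0.5 -0.1  0.1] g 0.0
```

View pics/d.png

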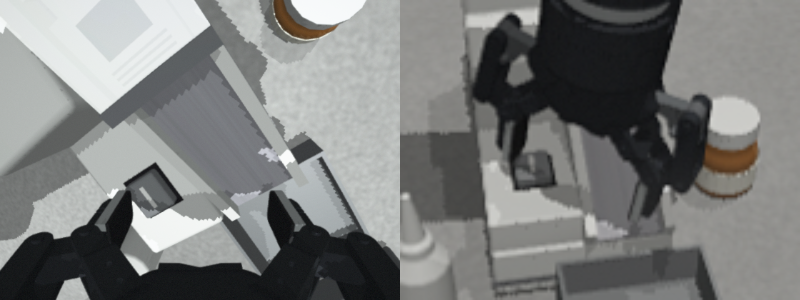

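The wrist view (left half) shows the left fingertip at the key's edge, near (120,190), and the right one at the low end of the channel, near (285,195). The side view (right half) has the tips at (515,180) and (637,220). I check both in a zoomed overlay with the predicted tip corners and rails.

```bash
python3 - <<'E'
from h import *
import cv2
s=get_state(); T=np.eye(4);T[:3,:3]=R.from_rotvec(s["eef_rot"]).as_matrix();T[:3,3]=s["position"]
f=grab_frame("wrist"); f["cam_to_world"]=T@f["T_tool_cam"]; g=grab_frame("side")
tips=[np.array([[x,sg*y,-.013] for x,y in((-.011,.0425),(.011,.0425),(.011,.057),(-.011,.057))])@T[:3,:3].T+T[:3,3] for sg in(1,-1)]
W=lambda L:np.array(L)@M.T+p[:3]
rails=[W([rmp(s_,y,n) for s_ in(-.11,-.04)]) for y,n in((-.0225,.01),(.0225,.01),(-.0225,0))]
key=W([[x,y,.081] for x,y in((-.041,.046),(-.041,.07),(-.067,.07),(-.067,.046))])
ims=[]
for F,(x0,y0,w,h) in((f,(120,200,320,220*1)),(g,(235,180,110,82))):
    k=400/w if F is f else 400/w; im=cv2.resize(F["img"][y0:y0+h,x0:x0+w],(400,300),interpolation=cv2.INTER_CUBIC)[:,:,::-1].copy(); sc=[400/w,300/h]
    for pts,cl,c in[(t_,(0,0,255),1) for t_ in tips]+[(r,(0,255,0),0) for r in rails]+[(key,(255,255,0),1)]:
        cv2.polylines(im,[((proj(F,pts)-[x0,y0]+.5)*sc).round().astype(int)],bool(c),cl,1)
    ims.append(im)
cv2.imwrite("pics/e.png",np.hstack(ims))
E
```

```text
(no output)
```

View pics/e.png

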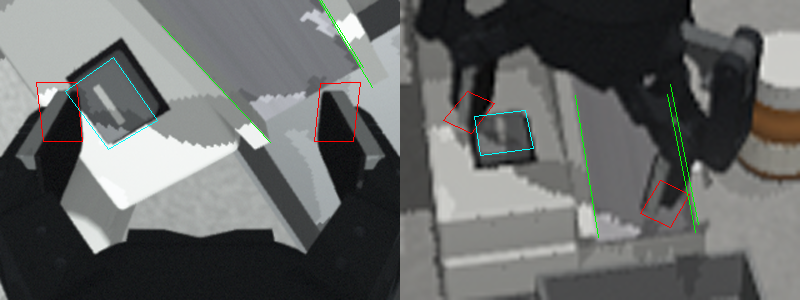

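The overlay agrees with the pictures to about 2 mm. The wrist half shows the left tip overlapping the key's corner near (75,90) by only about 5 mm. I add a little yaw for more overlap, then press.

```bash
python3 - <<'E'
from h import *
import cv2
a=dict(th=37.5,ph=11)
P,o=pose([-.040,.0585,.092],**a); movep(P,o); rep("re-aim")
P,o=pose([-.040,.0585,.0755],**a); move_l(P,velocity=.06); rep("pressed"); sleep(.4); rep("after")
f=grab_frame("wrist"); g=grab_frame("side")
for n in("wrist","side"): print(n,[(np.round(d["centre"],1).tolist(),round(d["score"],2)) for d in spot_in(n,"cartridge")[:2]])
print("bay px side",proj(g,np.array([an(*rmp(s,0,.014)) for s in(.034,-.03,-.062)])).round(1).tolist())
for n,F in(("w9",f),("s9",g)): cv2.imwrite(f"pics/{n}.png",F["img"][:,:,::-1])
cv2.imwrite("pics/f.png",np.hstack([cv2.resize(f["img"],(400,300)),cv2.resize(g["img"][140:260,210:370],(400,300))])[:,:,::-1])
E
```

```text
re-aim 10.03 [-72.9  33.3  71.4] gap 84.9 F [ 0.5  0.7 -0.7] g 0.0
pressed 10.46 [-72.6  33.8  54.3] gap 85.3 F [-0.8 -1.9  3.5] g 1.9
after 10.86 [-72.6  33.9  54.7] gap 84.8 F [ 0.1 -2.4  3.3] g 1.8
wrist [([319.8, 228.7], 0.77), ([189.1, 101.5], 0.18)]
side [([295.1, 224.0], 0.66)]
bay px side [[288.9, 166.0], [294.8, 197.8], [298.0, 214.7]]
```

View pics/f.png

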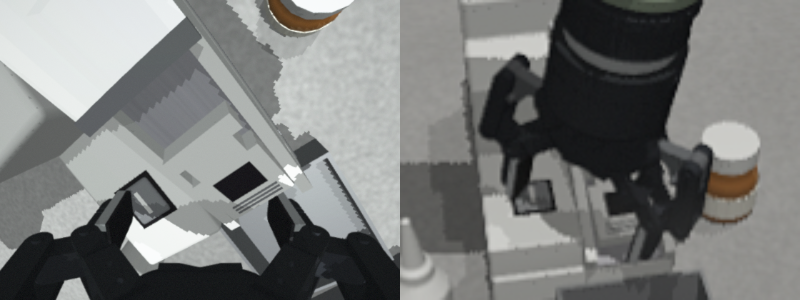

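The cartridge is out and lies flat, stopped against the right fingertip: wrist-half label at (240,180), finger at (283,205). I check where it is and that it is at rest, then hand in.

```bash
python3 - <<'E'
from h import *
import cv2
sleep(.3); s=get_state(); f=grab_frame("wrist")
T=np.eye(4);T[:3,:3]=R.from_rotvec(s["eef_rot"]).as_matrix();T[:3,3]=s["position"];f["cam_to_world"]=T@f["T_tool_cam"]
o=cv2.imread("pics/w9.png")[:,:,::-1]; print("motion diff",np.abs(f["img"].astype(int)-o)[100:300,200:400].mean())
ms=[d for d in silhouettes("wrist","cartridge")][:1]; m=ms[0]["mask"]; print(ms[0]["score"],m.sum())
ss=np.arange(-.1,.02,.004); uv=proj(f,np.array([an(*rmp(x,0,.014)) for x in ss])).round().astype(int)
print("on mid line, s(mm) in mask:",[round(x*1e3) for x,(u,v) in zip(ss,uv) if 0<=u<560 and 0<=v<420 and m[v,u]])
rep("end")
E
```

```text
motion diff 1.313375
0.84 16264
on mid line, s(mm) in mask: [-96, -92, -88, -84, -80, -76, -72, -68, -64, -60, -56, -52, -48, -44, -40, -36, -32]
end 11.46 [-72.6  33.9  54.7] gap 84.6 F [ 0.7 -2.6  3.1] g 1.8
```

```bash
python3 -c "
from cell import *
print(sign_off())"
```

```text
the job is handed in; nothing more can be done
None
```

I pressed the eject key with one fingertip and stopped the cartridge against the other; it lay at rest on the ramp at about x = -64 mm when I handed the job in (about 11.5 s, no verdict returned), after a first try at closing the fingers on the rail slipped off.

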